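Count along the rack and push the reel into the third gap

TASK

Run a fingertip along the rail on the back of the rack, starting from the red end, flicking over the yellow tabs of the first, second and third gap in turn, and leave the fourth tab alone. Then push the turquoise string reel, flat on the desk, into that third gap until it is fully home against the back board, and take the hand away. Lift nothing, and leave the other things in the rack and beside it where they are.

Things in the scene. Friction and masses are not known exactly. Their poses are not given: they have to be found in the camera images.
- rack: fixed plywood rack on the desk, four gaps in a row, open above and in front (to the robot's left). Origin on the desk at its middle; x points into the gaps, y along the rack (roughly away from the robot), z up. Gap centres at y = 105, 35, -35, -105 mm; each 66 mm wide between 4 mm dividers, 34 mm high, whose round noses end at x = -13 mm. Back board's front face at x = 30 mm, 12 mm thick. No floor: things slide on the desk
- rail_mid (a point): middle of the axis of the fixed 8 mm round steel rail along the top of the back board, at x = 36 mm, z = 46 mm in the rack's frame (its top at z = 50 mm). It runs along the rack's y and carries four yellow tabs, one over the middle of each gap; axes as the rack's
- red_end: the red end cheek of the rack, an upright plate 60 x 12 x 58 mm (top at z = 58 mm), fixed at either the near or the far end of the rack (centre 12 mm in x and 145 mm along y from the rack's origin); gaps are counted from this end. Origin at the middle of its underside, axes as the rack's
- grey_end: the grey end cheek, the same plate at the other end of the rack
- reel: turquoise and black string-line reel lying flat and loose on the desk before the open side of the rack, a disc of 60 mm diameter, 26 mm high (the solid part 22 mm), about 0.12 kg. Origin at the centre of its underside, z up
- gap_a (a point): point on the desk in the middle of the far end gap (farthest from the robot, rack y = 105 mm), where the centre of the reel's underside lies when the reel stands in that gap against the back board; axes as the rack's
- tabtip_a (a point): top end of the yellow tab over the far end gap (farthest from the robot, rack y = 105 mm): z = 76 mm when upright, 30 mm above its pivot on the rail axis. The tab is 14 mm wide along rack x, 4 mm thick
- tab_a (a joint): swing of the yellow tab over the far end gap (farthest from the robot, rack y = 105 mm) about the rack's x direction, rad: 0 upright, positive when its tip leans to rack +y (the far end), negative to -y, at most 1.45 either way; a weak spring (about 1 N at the tip) brings it upright again when let go. It counts as flicked beyond 0.5
- gap_b (a point): point on the desk in the middle of the gap next to the far end gap (rack y = 35 mm), where the centre of the reel's underside lies when the reel stands in that gap against the back board; axes as the rack's
- tabtip_b (a point): top end of the yellow tab over the gap next to the far end gap (rack y = 35 mm): z = 76 mm when upright, 30 mm above its pivot on the rail axis. The tab is 14 mm wide along rack x, 4 mm thick
- tab_b (a joint): swing of the yellow tab over the gap next to the far end gap (rack y = 35 mm) about the rack's x direction, rad: 0 upright, positive when its tip leans to rack +y (the far end), negative to -y, at most 1.45 either way; a weak spring (about 1 N at the tip) brings it upright again when let go. It counts as flicked beyond 0.5
- gap_c (a point): point on the desk in the middle of the gap next to the near end gap (rack y = -35 mm), where the centre of the reel's underside lies when the reel stands in that gap against the back board; axes as the rack's
- tabtip_c (a point): top end of the yellow tab over the gap next to the near end gap (rack y = -35 mm): z = 76 mm when upright, 30 mm above its pivot on the rail axis. The tab is 14 mm wide along rack x, 4 mm thick
- tab_c (a joint): swing of the yellow tab over the gap next to the near end gap (rack y = -35 mm) about the rack's x direction, rad: 0 upright, positive when its tip leans to rack +y (the far end), negative to -y, at most 1.45 either way; a weak spring (about 1 N at the tip) brings it upright again when let go. It counts as flicked beyond 0.5
- gap_d (a point): point on the desk in the middle of the near end gap (closest to the robot, rack y = -105 mm), where the centre of the reel's underside lies when the reel stands in that gap against the back board; axes as the rack's
- tabtip_d (a point): top end of the yellow tab over the near end gap (closest to the robot, rack y = -105 mm): z = 76 mm when upright, 30 mm above its pivot on the rail axis. The tab is 14 mm wide along rack x, 4 mm thick
- tab_d (a joint): swing of the yellow tab over the near end gap (closest to the robot, rack y = -105 mm) about the rack's x direction, rad: 0 upright, positive when its tip leans to rack +y (the far end), negative to -y, at most 1.45 either way; a weak spring (about 1 N at the tip) brings it upright again when let go. It counts as flicked beyond 0.5
- laser_target: lime-green stepped plastic block standing loose in the far end gap, 50 x 70 x 42 mm high, its length along the gap; to be left alone. Origin at the centre of its underside
- padlock: brass padlock lying loose in the near end gap, 57 x 38 x 18 mm; to be left alone. Origin at the centre of its underside
- tape_measure: yellow tape measure standing loose on the desk behind the rack's back, to the robot's right of it, 66 x 78 x 40 mm; to be left alone. Origin at the centre of its underside
There are look-alikes about, which are no part of the job. Of the things that look like the red_end, take the one that is farthest to the robot's left at the start.

How it is judged:
By the outcome, as a careful person would: the job done as asked, in the order asked, and still so for the second after the job is handed in, with the robot touching nothing.
It also fails if it takes over 56 s, if anything falls off the work surface, if the arm or the gripper's body presses on something with over 40 N, if the wrist force passes 120 N, or if a joint passes its speed limit or range.

ROBOT

A 6-joint arm with a two-finger parallel gripper is mounted at the origin on a cart in front of the work surface, level with it; the furniture and walls round the work are solid. World frame = base frame: x ahead of the robot, y to its left, z up, the work surface at z = 0. Lengths are in m, angles in rad, forces in N, time in s.
With the tool pointing down it reaches from about 0.35 to 0.875 m from the base axis. Payload 4.2 kg.
Tool frame: the origin (TCP) lies midway between the tips of the shut fingers; the grasp point (between the pads) lies env.hold_point_z behind it (env.hold_point_z is the distance from the TCP to the grasp point, in m); z points along the fingers, y is the line along which they close (so a half turn about z gives the same grasp; the last joint's range is limited). The gripper opens to 85 mm and grips with 20 to 120 N. Pads are 22 mm wide; open, the fingers measure 114 mm over their backs; the gripper's body (76 mm by 85 mm) begins 54 mm behind the grasp point. The pads swing forward as they close: fully open they stand 13 mm farther back than shut.
Start: joints at [1.597, 0.385, 0.008, 0, -1.194, -0.259], TCP at [0.144, 0.608, 0.231] pointing down, gripper open.
Joint ranges: [-3.14, 3.14], [-1.21, 2.06], [-1.07, 1.41], [-3.16, 2.05], [-2.99, -0.16], [-3.1, 3.1]. Speed limits (rad/s): [2.79, 2.79, 3.14, 3.14, 3.14, 3.14].

INTERFACE

Orientations are given as a unit quaternion [x, y, z, w].
In Python, from plant import sensors, eyes, ticket, env gives the robot as it stands.
- The arm moves only by the shell command python3 -m inch 'ROWS'. ROWS is a JSON object of lists of equal length, an entry for each row: "travel": the shift along the world's x, y, z in units of 0.4 m (1.0 is 0.4 m), a list of three; "rotation": the turn, a rotation vector about the world's x, y, z in units of pi/4 rad (1.0 is pi/4 rad), a list of three; "claw": the gripper's target within -1 to 1 (fully open at 1, half-way at 0, shut at -1). A call has exactly 8 rows; each row is the pose to reach, as a shift and turn from the pose commanded when the call began; what a row does not reach only later rows make up. A row lasts 1/10 s, in which the tool goes at most 50 mm and 8.59 degrees, less where a joint would pass 70% of its speed; a pose out of reach is approached as far as the arm can. A call with a number of a shift or a turn outside -1 to 1 is refused whole. A call with a gripper value outside its range is refused whole. The fingers move at their own pace and stop on an object; the grip force is fixed at half the most. Time passes only in rows, so rows that repeat a pose let the fingers close, or fill a call up. It gives the time, the measured TCP pose, the force, the opening and the grip force at its end, in the units of the state.
- sensors.get_obs(): the state, without advancing time (a new reading comes with each control period).
- eyes.get_image(name): name is "side" or "top" or "wrist"; returns a dict with "pixels" (384x512x3 uint8, blue, green, red), "camera_matrix" (3x3 intrinsics, pixels), "position" and "rotation" of the camera in the world. Camera axes: x right, y up, looking along -z (the intrinsics and any distortion apply to the point x, -y, -z); pixel columns grow to the right and rows downward; lengths in m; the calibration is good to about 2 mm. A picture is of the moment at which its call begins. There is no depth.
- ticket.sign_off(): hands the job in; it is judged then, once.
The state is a dict: "time_s": time; "q": joint angles; "joint_vel": joint speeds; "joint_efforts": joint torques, N m; "tcp_pos": TCP position; "tool_rot": TCP orientation; "ft_force": force on the tool from outside, world axes, zero at the start; "torque": the same for the moment, N m; "grip_width": finger opening in m; "finger_force": force on a finger pad.
Only numpy, scipy, OpenCV 4.12 (cv2) and the standard library are available. Lean on these libraries where they do the work, as an engineer would, in place of code of your own. Each camera call takes 0.05 s, during which the arm holds its last target. There are 200 camera calls.

## Working session

There is one attempt and no reset: what is moved stays moved. The work goes in short steps, Python scripts to look and compute and a shell command to move; the robot and the scene stay as the last step left them, time stands still between calls to the robot, and variables do not carry over. Pictures are saved under pics/ and viewed, at most 10 in all, crops included, and the job is handed in when it is done.

```bash
ls; mkdir -p pics; python3 - <<'E'
from plant import sensors, eyes, env
import cv2
o=sensors.get_obs();print(o['time_s'],o['tcp_pos'],o['tool_rot'],o['grip_width'],env.hold_point_z)
for n in("side","top"):
    d=eyes.get_image(n);cv2.imwrite(f'pics/{n}0.png',d['pixels']);print(n,d['camera_matrix'],d['position'],d['rotation'],d.keys())
E
```

```text
pics
0.0 [0.1440526  0.60755922 0.23018517] [ 9.93220458e-01 -1.16240566e-01 -6.27105073e-05  1.11753990e-03] 0.08555301853336028 0.0187
side [[357.87503043   0.         255.614891  ]
 [  0.         357.87503043 189.44726366]
 [  0.           0.           1.        ]] [0.53592295 0.92109503 0.53888275] [0.01303567 0.47256286 0.88103867 0.01689016] dict_keys(['pixels', 'camera_matrix', 'position', 'rotation'])
top [[411.34080767   0.         254.09992954]
 [  0.         411.34080767 194.55382431]
 [  0.           0.           1.        ]] [0.45195287 0.25200502 0.91773989] [-0.00840389  0.02336855  0.7077266  -0.70604982] dict_keys(['pixels', 'camera_matrix', 'position', 'rotation'])
```

View pics/side0.png

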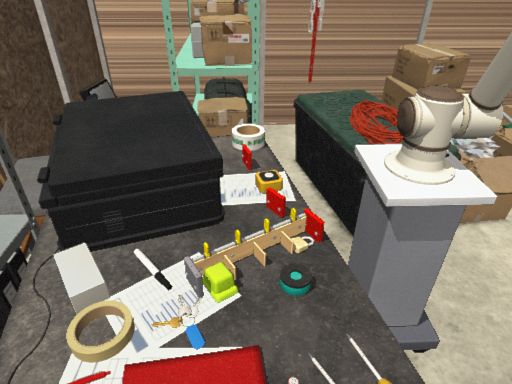

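View pics/top0.png

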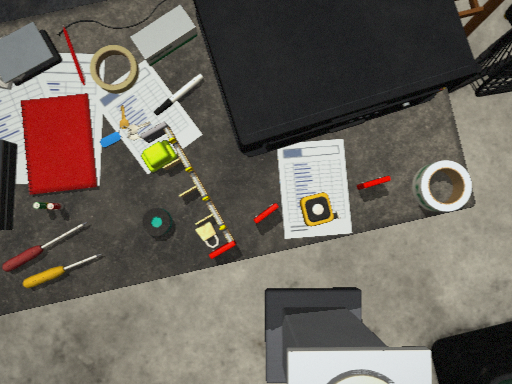

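The side view shows yellow tabs at about (206,248), (237,237), (265,226) and (293,214). The leftmost of the red plates is the rack's near cheek, at top-view (222,250) and side-view (314,225). The grey cheek is at the far end, so the count runs near to far and the third gap is b. The reel is at top (158,223), side (296,280).

```bash
cat > h.py <<'E'
import numpy as np, cv2
from scipy.spatial.transform import Rotation as R
def ray(d,uv):
    K=d['camera_matrix'];v=np.linalg.inv(K)@[uv[0],uv[1],1]
    return np.array(d['position']),R.from_quat(d['rotation']).apply([v[0],-v[1],-v[2]])
def plane(d,uv,z):
    p,v=ray(d,uv);return p+v*(z-p[2])/v[2]
def tri(d1,a,d2,b):
    p,v=ray(d1,a);q,w=ray(d2,b);s=np.linalg.lstsq(np.c_[v,-w],q-p,rcond=None)[0]
    A=p+s[0]*v;B=q+s[1]*w;return (A+B)/2,np.linalg.norm(A-B)
def proj(d,P):
    c=R.from_quat(d['rotation']).inv().apply(np.array(P)-d['position']);return (d['camera_matrix']@[c[0]/-c[2],-c[1]/-c[2],1])[:2]
def blobs(im,lo,hi,amin=8):
    m=cv2.inRange(cv2.cvtColor(im,cv2.COLOR_BGR2HSV),lo,hi)
    n,l,s,c=cv2.connectedComponentsWithStats(m)
    return [(s[i],c[i].round(1)) for i in range(1,n) if s[i][4]>=amin],l
E
python3 - <<'E'
from h import *
from plant import eyes
S=eyes.get_image('side');T=eyes.get_image('top')
for n,d in(('S',S),('T',T)):
  for c,lo,hi in(('yel',(22,150,120),(34,255,255)),('red',(0,200,120),(4,255,255)),('turq',(75,120,60),(95,255,255))):
    for s,ce in blobs(d['pixels'],lo,hi,5)[0]:
      x,y=ce
      if (n=='S' and 190<x<340 and 150<y<310) or (n=='T' and 130<x<400 and 110<y<270): print(n,c,s,ce)
a=cv2.resize(S['pixels'][195:305,180:340],None,fx=4.9,fy=4.9,interpolation=cv2.INTER_CUBIC)[:,:]
b=cv2.resize(T['pixels'][115:265,135:275],None,fx=4,fy=4,interpolation=cv2.INTER_CUBIC)
cv2.imwrite('pics/sc.png',a);cv2.imwrite('pics/tc.png',b)
E
```

```text
S yel [256 172  26  21 194] [267.4 183.6]
S yel [290 208   6  14  62] [292.7 214. ]
S yel [264 219   5  14  61] [266.1 224.9]
S yel [235 230   6  15  66] [237.3 236.6]
S yel [203 242   7  16  67] [206.1 249.6]
S yel [205 263  25  20 256] [217.1 272.3]
S yel [214 287  21  12  65] [223.  292.9]
S red [243 145   8  25 135] [246.7 156.3]
S red [266 187  19  30 346] [275.4 201.6]
S red [304 208  20  34 379] [313.7 225.1]
S turq [290 271  12   9  87] [295.3 275. ]
S turq [280 278  30  18 228] [293.9 289.1]
T yel [169 137   6   4  13] [171.4 138.5]
T yel [172 141   4   3   5] [173.6 141.8]
T yel [144 143  21  20 219] [154.2 152.2]
T yel [166 145   7  11  27] [168.9 149.4]
T yel [142 154   9  14  23] [145.7 159.8]
T yel [185 166   7   5  16] [187.8 168.1]
T yel [300 193  34  33 319] [315.1 209.5]
T yel [202 196   7   5  18] [205.  197.9]
T yel [219 225   7   5  24] [221.9 227.1]
T red [363 176  28  12 146] [376.2 181.5]
T red [254 203  25  20 155] [265.8 212.8]
T red [209 241  27  18 164] [221.6 249.4]
T turq [151 216  11  12  99] [156.  221.4]
```

View pics/sc.png

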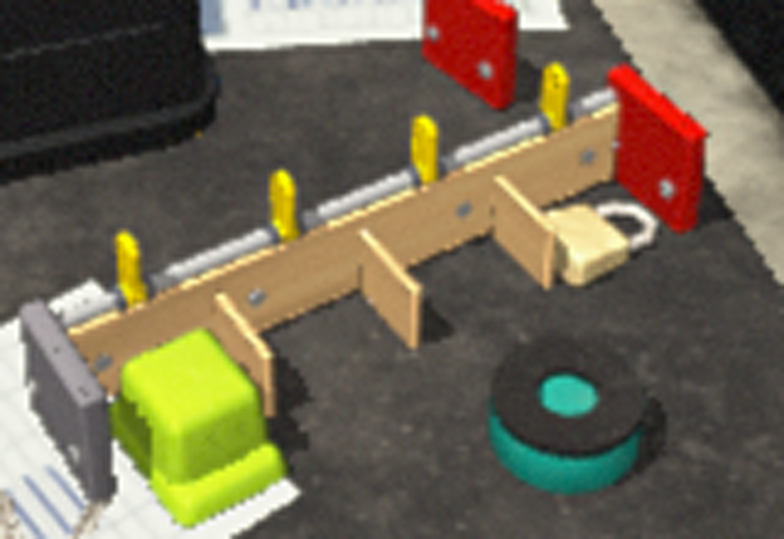

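View pics/tc.png

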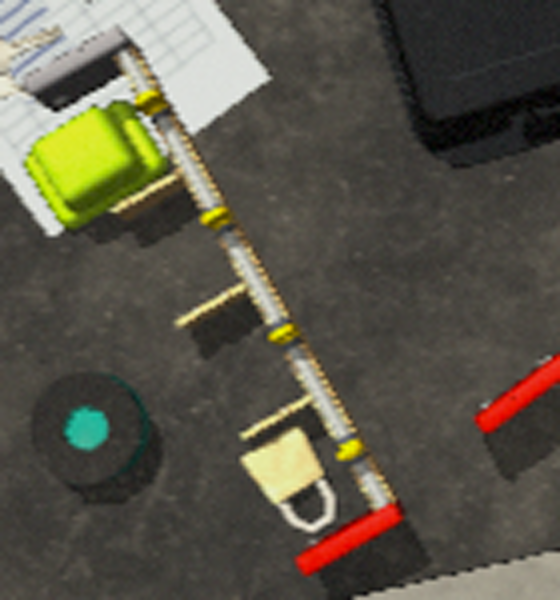

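The crops confirm the red cheek at the rack's near end, the padlock in the first gap, the lime block in the fourth gap, and empty second and third gaps. The reel's hub is at top (156,221) and side (295,275).

```bash
python3 - <<'E'
from h import *
from plant import eyes
S=eyes.get_image('side');T=eyes.get_image('top')
np.set_printoptions(precision=4,suppress=True)
s=[(292.7,214),(266.1,224.9),(237.3,236.6),(206.1,249.6)];t=[(221.9,227.1),(205,197.9),(187.8,168.1),(172,139.3)]
P=[]
for a,b in zip(s,t): X,e=tri(S,a,T,b);P.append(plane(T,b,.07));print(X,e,plane(T,b,.07),plane(S,a,.061))
P=np.array(P);y=P[3]-P[0];yaw=np.arctan2(-y[0],y[1]);print('spacing',np.linalg.norm(y[:2])/3,'yaw',yaw)
Q=np.array([plane(S,a,.061) for a in s]);y2=Q[3]-Q[0];print('yaw2',np.arctan2(-y2[0],y2[1]),np.linalg.norm(y2[:2])/3)
M=(P.mean(0)+Q.mean(0))[:2]/2
yy=(y+y2)[:2];yy/=np.linalg.norm(yy);xx=np.array([yy[1],-yy[0]])
O=M-.036*xx;print('ex',xx,'ey',yy,'O',O)
h,e=tri(S,(295.3,275),T,(156,221.4));print('reel',h,e,plane(T,(156,221.4),.024),plane(S,(295.3,275),.024))
print('reel in rack',(h[:2]-O)@xx,(h[:2]-O)@yy)
for k,v in dict(noses_bc=(135+178/4,115+323/4),nose_cd=(135+243/4,115+436/4)).items():
    q=plane(T,v,.034)[:2]-O;print(k,q@xx,q@yy)
for k,v in dict(red=(313.7,225.1),bc=(180+415/4.9,195+290/4.9)).items():
    q=plane(S,v,.034)[:2]-O;print(k,q@xx,q@yy)
q=plane(T,(221.6,249.4),.058)[:2]-O;print('redT',q@xx,q@yy)
for k,c in dict(g_b=(-.0,.035),rail_d=(.036,-.105),rail_a=(.036,.105),railb=(.036,.035),red=(.012,-.145)).items():print(k,O+c[0]*xx+c[1]*yy)
E
```

```text
[0.424  0.3007 0.0602] 0.002002079586266885 [0.4233 0.3003 0.07  ] [0.4252 0.3017 0.061 ]
[0.4848 0.336  0.0598] 0.0020801531956596135 [0.4834 0.3351 0.07  ] [0.4859 0.3372 0.061 ]
[0.5462 0.3719 0.0606] 0.00041803476790091426 [0.5449 0.3706 0.07  ] [0.5464 0.3723 0.061 ]
[0.6067 0.4055 0.0586] 0.0001020718283350858 [0.6047 0.4034 0.07  ] [0.6063 0.408  0.061 ]
spacing 0.06955867560736345 yaw -1.0538762415332568
yaw2 -1.0400295143829401 0.07002044305681696
ex [ 0.5002 -0.8659] ey [0.8659 0.5002] O [0.497  0.3848]
reel [0.4354 0.4448 0.0241] 0.0016948774019984129 [0.4345 0.445  0.024 ] [0.4362 0.4446 0.024 ]
reel in rack -0.08281654423612575 -0.023332923921898882
noses_bc -0.011038955076580157 -0.0023843655515448418
nose_cd -0.011061833549833705 -0.07225802766978814
red 0.006201309768662519 -0.14171674447874733
bc -0.012543655887478822 0.0015396046578130664
redT 0.011843828300217001 -0.1457643456779469
g_b [0.5273 0.4023]
rail_d [0.4241 0.3011]
rail_a [0.6059 0.4061]
railb [0.5453 0.3711]
red [0.3774 0.3018]
```

```bash
python3 - <<'E'
from h import *
from plant import eyes
S=eyes.get_image('side');T=eyes.get_image('top')
np.set_printoptions(precision=3,suppress=True)
O=np.array([.497,.3848]);xx=np.array([.5,-.866]);yy=np.array([.866,.5])
rk=lambda p:np.array([(p[:2]-O)@xx,(p[:2]-O)@yy])
print('case top corner',tri(S,(222,160),T,(240,140)),'bottom side',plane(S,(218,205),0),'topcam edge@.15',plane(T,(240,140),.15))
b,l=blobs(S['pixels'],(34,150,60),(45,255,255),100)
for n,d in(('S',S),('T',T)):
  for s,c in blobs(d['pixels'],(34,120,60),(45,255,255),100)[0]:print(n,s,c)
# lime lower front edge points from the crops
for p in((188,523),(285,468)):print('lime front',rk(plane(S,(180+p[0]/4.9,195+p[1]/4.9),0)))
o=np.array([.14405,.60756,.23018])
for k,c in dict(start=(.036,-.125,.060),end=(.036,.052,.055),strad=(-.083,-.023,0),mid=(-.083,.035,0)).items():
  w=np.r_[O+c[0]*xx+c[1]*yy,c[2]];print(k,w,(w-o)/.4)
E
```

```text
case top corner (array([0.58 , 0.262, 0.177]), np.float64(0.008395458051662103)) bottom side [0.597 0.179 0.   ] topcam edge@.15 [0.589 0.262 0.15 ]
S [202 262  37  41 881] [219.7 282. ]
T [141 140  36  32 526] [159.3 156.7]
lime front [-0.042  0.123]
lime front [-0.039  0.079]
start [0.407 0.291 0.06 ] [ 0.657 -0.791 -0.425]
end [0.56  0.38  0.055] [ 1.04  -0.57  -0.438]
strad [0.436 0.445 0.   ] [ 0.729 -0.406 -0.575]
mid [0.486 0.474 0.   ] [ 0.854 -0.333 -0.575]
```

```bash
python3 -m inch '{"travel":[[0.657,-0.791,-0.25],[0.657,-0.791,-0.25],[0.657,-0.791,-0.25],[0.657,-0.791,-0.25],[0.657,-0.791,-0.25],[0.657,-0.791,-0.25],[0.657,-0.791,-0.25],[0.657,-0.791,-0.25]],"rotation":[[0,0,0.964],[0,0,0.964],[0,0,0.964],[0,0,0.964],[0,0,0.964],[0,0,0.964],[0,0,0.964],[0,0,0.964]],"claw":[-1,-1,-1,-1,-1,-1,-1,-1]}'
```

```text
time_s: 1.2
tcp_pos: [0.3919, 0.3097, 0.1375]
tool_rot: [0.966, 0.26, 0.0, -0.0]
ft_force: [0.1, 0.2, 0.2]
grip_width: 0.0002
finger_force: 0.0
```

```bash
python3 -m inch '{"travel":[[0,0,0],[0,0,0],[0,0,0],[0,0,0],[0,0,0],[0,0,0],[0,0,0],[0,0,0]],"rotation":[[0,0,0],[0,0,0],[0,0,0],[0,0,0],[0,0,0],[0,0,0],[0,0,0],[0,0,0]],"claw":[-1,-1,-1,-1,-1,-1,-1,-1]}'; python3 - <<'E'
from h import *
from plant import eyes
for n in('wrist','side'):
    d=eyes.get_image(n);cv2.imwrite(f'pics/{n}1.png',d['pixels'])
    print(n,[ (s,c) for s,c in blobs(d['pixels'],(22,150,100),(34,255,255),20)[0]])
    O=np.array([.497,.3848]);xx=np.array([.5,-.866]);yy=np.array([.866,.5])
    if n=='wrist':
        for y in(-.105,-.035,.035,.105): print(proj(d,np.r_[O+.036*xx+y*yy,.076]))
a,b=cv2.imread('pics/wrist1.png'),cv2.imread('pics/side1.png')[190:310,170:340]
b=cv2.resize(b,(280,198));c=np.zeros((384,800,3),np.uint8);c[:,:512]=a;c[:198,520:]=b;cv2.imwrite('pics/m1.png',c)
E
```

```text
time_s: 2.0
tcp_pos: [0.3907, 0.3114, 0.1375]
tool_rot: [0.966, 0.259, 0.0, -0.0]
ft_force: [0.1, -0.3, 0.6]
grip_width: 0.0001
finger_force: 0.0
wrist [(array([284,  52,  25,  12, 104], dtype=int32), array([293.4,  58.5])), (array([281, 161,  22,  11, 122], dtype=int32), array([290.6, 164.7]))]
[292.03341841 170.28654661]
[296.53982514  51.41228773]
[302.15015706 -96.5823542 ]
[ 309.32667289 -285.89127684]
side [(array([256, 173,  26,  20, 195], dtype=int32), array([267.8, 183.6])), (array([290, 208,   6,  14,  65], dtype=int32), array([292.7, 213.9])), (array([264, 219,   5,  14,  61], dtype=int32), array([266.1, 224.9])), (array([235, 230,   6,  15,  68], dtype=int32), array([237.3, 236.5])), (array([203, 242,   7,  16,  68], dtype=int32), array([206.1, 249.6])), (array([206, 265,  23,  18, 217], dtype=int32), array([216.7, 272.8])), (array([214, 287,  21,  12,  56], dtype=int32), array([223. , 292.8])), (array([379, 379,   9,   5,  25], dtype=int32), array([382.7, 381.6]))]
```

View pics/m1.png

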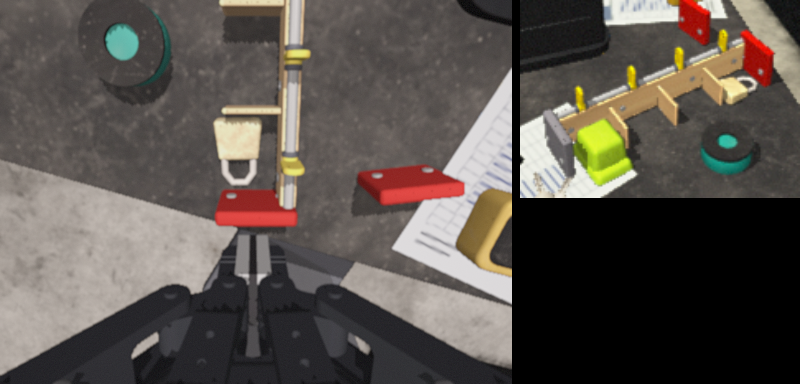

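The wrist view puts the first two tabs at (292,165) and (296,58), within about 2 mm of my prediction. Next I lower the shut fingertip just inside the red cheek.

```bash
python3 -m inch '{"travel":[[0.041,-0.051,0],[0.041,-0.051,0],[0.041,-0.051,-0.09],[0.041,-0.051,-0.15],[0.041,-0.051,-0.192],[0.041,-0.051,-0.192],[0.041,-0.051,-0.192],[0.041,-0.051,-0.192]],"rotation":[[0,0,0],[0,0,0],[0,0,0],[0,0,0],[0,0,0],[0,0,0],[0,0,0],[0,0,0]],"claw":[-1,-1,-1,-1,-1,-1,-1,-1]}'; python3 - <<'E'
from h import *
from plant import eyes
a=eyes.get_image('side')['pixels'][160:300,190:350];b=eyes.get_image('wrist')['pixels'][60:260,180:420]
c=np.zeros((360,800,3),np.uint8);c[:350,:400]=cv2.resize(a,(400,350));c[:333,400:]=cv2.resize(b,(400,333));cv2.imwrite('pics/m2.png',c)
E
```

```text
time_s: 2.9
tcp_pos: [0.4078, 0.2916, 0.0617]
tool_rot: [0.966, 0.259, 0.001, -0.001]
ft_force: [0.4, 0.3, -0.5]
grip_width: 0.0
finger_force: 0.0
```

View pics/m2.png

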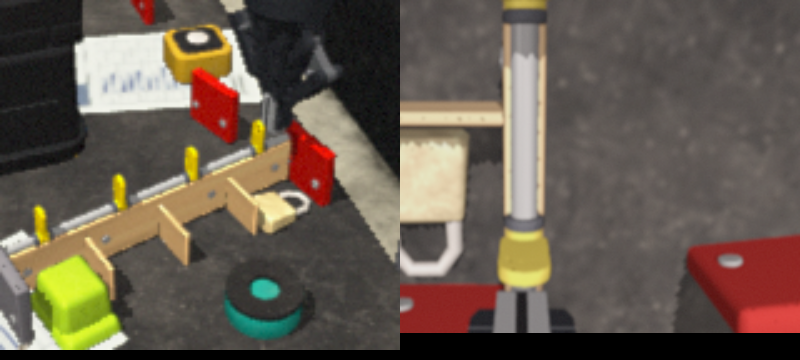

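The side view shows the tip on the rail inside the red cheek, just before the first tab. Starting the sweep.

```bash
python3 -m inch '{"travel":[[0.024,0.014,-0.006],[0.048,0.028,-0.012],[0.072,0.042,-0.016],[0.096,0.056,-0.016],[0.12,0.069,-0.016],[0.144,0.083,-0.016],[0.168,0.097,-0.016],[0.19,0.11,-0.016]],"rotation":[[0,0,0],[0,0,0],[0,0,0],[0,0,0],[0,0,0],[0,0,0],[0,0,0],[0,0,0]],"claw":[-1,-1,-1,-1,-1,-1,-1,-1]}'; python3 - <<'E'
from h import *
from plant import eyes
a=eyes.get_image('side')['pixels'][160:300,190:350]
cv2.imwrite('pics/m3.png',cv2.resize(a,(480,420)))
E
```

```text
time_s: 3.8
tcp_pos: [0.4835, 0.3346, 0.0539]
tool_rot: [0.966, 0.259, -0.001, 0.0]
ft_force: [-2.2, -0.4, 0.3]
grip_width: -0.0
finger_force: 1.0
```

View pics/m3.png

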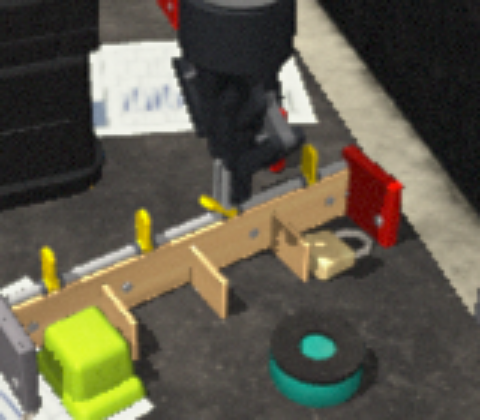

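The first tab has been flicked and is upright again, and the second is bent well over under the tip. Continuing through the third.

```bash
python3 -m inch '{"travel":[[0.024,0.014,0],[0.048,0.028,0],[0.072,0.042,0],[0.096,0.056,0],[0.12,0.069,0],[0.144,0.083,0],[0.168,0.097,0],[0.188,0.109,0]],"rotation":[[0,0,0],[0,0,0],[0,0,0],[0,0,0],[0,0,0],[0,0,0],[0,0,0],[0,0,0]],"claw":[-1,-1,-1,-1,-1,-1,-1,-1]}'; python3 - <<'E'
from h import *
from plant import eyes
a=eyes.get_image('side')['pixels'][160:300,190:350]
cv2.imwrite('pics/m4.png',cv2.resize(a,(480,420)))
E
```

```text
time_s: 4.65
tcp_pos: [0.5591, 0.3786, 0.054]
tool_rot: [0.966, 0.259, -0.0, 0.0]
ft_force: [-0.4, -0.3, 0.5]
grip_width: -0.0002
finger_force: 0.5
```

View pics/m4.png

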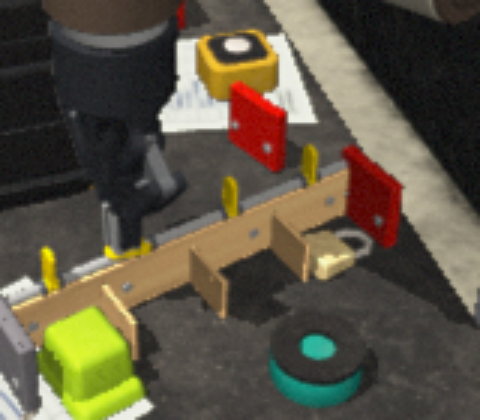

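The third tab is laid over and the fourth is untouched. Lifting clear, then over to the reel.

```bash
python3 -m inch '{"travel":[[0,0,0.1],[0,0,0.2],[0,0,0.265],[-0.308,0.166,0.265],[-0.308,0.166,0.265],[-0.308,0.166,0.265],[-0.308,0.166,0.265],[-0.308,0.166,0.265]],"rotation":[[0,0,0],[0,0,0],[0,0,-0.19],[0,0,-0.38],[0,0,-0.57],[0,0,-0.76],[0,0,-0.95],[0,0,-1]],"claw":[-1,-1,-1,0,1,1,1,1]}'
python3 -m inch '{"travel":[[0,0,0],[0,0,0],[0,0,0],[0,0,0],[0,0,0],[0,0,0],[0,0,0],[0,0,0]],"rotation":[[0,0,-0.19],[0,0,-0.38],[0,0,-0.57],[0,0,-0.76],[0,0,-0.95],[0,0,-1],[0,0,-1],[0,0,-1]],"claw":[1,1,1,1,1,1,1,1]}'
python3 - <<'E'
from h import *
from plant import eyes,sensors
d=eyes.get_image('wrist');im=d['pixels'];cv2.imwrite('pics/w5.png',im)
O=np.array([.497,.3848]);xx=np.array([.5,-.866]);yy=np.array([.866,.5])
for s,c in blobs(im,(75,120,50),(95,255,255),60)[0]:
    w=plane(d,c,.024);print(s,c,w,(w[:2]-O)@xx,(w[:2]-O)@yy)
S=eyes.get_image('side');print([(s[:4],c) for s,c in blobs(S['pixels'],(22,150,120),(34,255,255),20)[0]])
o=sensors.get_obs();t=o['tcp_pos'];print(t,(t[:2]-O)@xx,(t[:2]-O)@yy,R.from_quat(o['tool_rot']).as_matrix().round(3))
E
```

```text
time_s: 5.5
tcp_pos: [0.4341, 0.4461, 0.1608]
tool_rot: [0.991, -0.131, 0.0, -0.001]
ft_force: [0.9, -0.0, 0.8]
grip_width: 0.0725
finger_force: 0.0
time_s: 6.3
tcp_pos: [0.4354, 0.4449, 0.1603]
tool_rot: [0.866, -0.499, 0.0, -0.0]
ft_force: [0.4, -0.0, 0.3]
grip_width: 0.0856
finger_force: 0.0
[231 140  44  10  75] [252. 143.] [0.45030432 0.41872941 0.024     ] -0.05273071009633986 -0.0234737567706053
[240 167  16  23  94] [244.8 180.3] [0.43934203 0.45019917 0.024     ] -0.08546466581508484 -0.0172322213801867
[(array([256, 173,   8,  19], dtype=int32), array([259.4, 182.6])), (array([290, 208,   6,  14], dtype=int32), array([292.8, 214. ])), (array([264, 219,   5,  14], dtype=int32), array([266.1, 224.9])), (array([235, 230,   6,  15], dtype=int32), array([237.3, 236.4])), (array([204, 242,   6,  16], dtype=int32), array([206. , 249.8])), (array([205, 267,  24,  16], dtype=int32), array([216. , 273.5])), (array([215, 289,  16,  10], dtype=int32), array([221. , 293.7])), (array([378, 379,  13,   5], dtype=int32), array([383.7, 381.7]))]
[0.43534153 0.44486248 0.16031229] -0.08284334129855936 -0.02336499811381698 [[ 0.501 -0.865  0.   ]
 [-0.865 -0.501  0.   ]
 [-0.    -0.    -1.   ]]
```

View pics/w5.png

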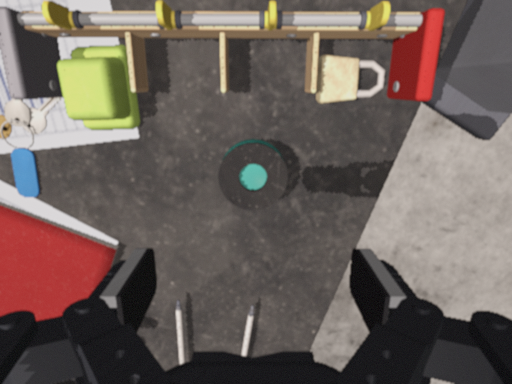

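All the tabs are upright again. The open hand is centred over the reel, whose hub is at (253,177). Lowering round it and sliding it along in front of the third gap.

```bash
python3 -m inch '{"travel":[[0,0,-0.1],[0,0,-0.2],[0,0,-0.3],[0,0,-0.36],[0,0,-0.39],[0,0,-0.402],[0,0,-0.402],[0,0,-0.402]],"rotation":[[0,0,0],[0,0,0],[0,0,0],[0,0,0],[0,0,0],[0,0,0],[0,0,0],[0,0,0]],"claw":[1,1,1,1,1,1,1,1]}'
python3 -m inch '{"travel":[[0.025,0.014,0],[0.05,0.029,0],[0.075,0.043,0],[0.1,0.058,0],[0.12,0.069,0],[0.135,0.078,0],[0.146,0.084,0],[0.153,0.088,0]],"rotation":[[0,0,0],[0,0,0],[0,0,0],[0,0,0],[0,0,0],[0,0,0],[0,0,0],[0,0,0]],"claw":[1,1,1,1,1,1,1,1]}'
cat > reel.py <<'E'
from h import *
from plant import eyes,sensors
O=np.array([.497,.3848]);xx=np.array([.5,-.866]);yy=np.array([.866,.5])
def rk(w):return ((np.array([(w[:2]-O)@xx,(w[:2]-O)@yy]))*1000).round(1)
for n in('side','top','wrist'):
    d=eyes.get_image(n)
    for s,c in blobs(d['pixels'],(75,120,50),(95,255,255),30)[0]:
        w=plane(d,c,.024)
        if abs(w[0]-.5)<.12 and abs(w[1]-.42)<.12:print(n,s,c,rk(w))
print('tcp',rk(sensors.get_obs()['tcp_pos']),sensors.get_obs()['tcp_pos'],sensors.get_obs()['ft_force'])
E
python3 reel.py
```

```text
time_s: 7.2
tcp_pos: [0.4359, 0.4458, 0.001]
tool_rot: [0.866, -0.499, 0.0, -0.002]
ft_force: [0.2, -0.5, 0.8]
grip_width: 0.0854
finger_force: 0.0
time_s: 8.0
tcp_pos: [0.4968, 0.48, -0.0005]
tool_rot: [0.866, -0.5, -0.0, 0.0]
ft_force: [-1.3, 0.3, 1.4]
grip_width: 0.0856
finger_force: 0.8
side [264 284  13   9  89] [270.3 287.7] [-82.4  35.4]
side [255 294  31  15 229] [270.  302.6] [-109.9   54.8]
wrist [ 216  196  125   55 1580] [273.4 211.6] [-52.5  39. ]
wrist [ 255  256   59   48 1638] [279.8 278.2] [-81.6  35.8]
tcp [-82.8  47.5] [ 0.49674012  0.48024191 -0.00060512] [0.3483666  0.26249975 0.00611873]
```

The reel is at rack (-82, 35.5) mm, centred on gap b. Next I lift out, step back and set a cradle opening of about 36 mm.

```bash
python3 -m inch '{"travel":[[-0.027,-0.016,0],[-0.027,-0.016,0.1],[-0.027,-0.016,0.2],[-0.088,0.09,0.2],[-0.088,0.09,0.2],[-0.088,0.09,0.2],[-0.088,0.09,0.2],[-0.088,0.09,0.2]],"rotation":[[0,0,0],[0,0,0],[0,0,0],[0,0,0],[0,0,0],[0,0,0],[0,0,0],[0,0,0]],"claw":[1,1,1,-0.15,-0.15,-0.15,-0.15,-0.15]}'
python3 -m inch '{"travel":[[0,0,-0.06],[0,0,-0.12],[0,0,-0.17],[0,0,-0.182],[0,0,-0.182],[0,0,-0.182],[0,0,-0.182],[0,0,-0.182]],"rotation":[[0,0,0],[0,0,0],[0,0,0],[0,0,0],[0,0,0],[0,0,0],[0,0,0],[0,0,0]],"claw":[-0.15,-0.15,-0.15,-0.15,-0.15,-0.15,-0.15,-0.15]}'
python3 reel.py
```

```text
time_s: 8.95
tcp_pos: [0.4615, 0.5149, 0.0787]
tool_rot: [0.866, -0.5, 0.0, 0.001]
ft_force: [0.3, -0.2, 0.6]
grip_width: 0.0367
finger_force: 0.0
time_s: 9.75
tcp_pos: [0.4616, 0.5165, 0.0079]
tool_rot: [0.866, -0.5, 0.0, -0.001]
ft_force: [0.6, -0.2, 0.3]
grip_width: 0.0362
finger_force: 0.0
side [254 295  10  13  36] [258.2 301.5] [-96.9  71.1]
top [138 193  11  11 100] [142.9 198.1] [-82.9  33.9]
wrist [222 132  44  56 365] [233.9 165.6] [-85.3  41.6]
tcp [-131.6   34.8] [0.46135564 0.51617343 0.00726423] [-0.41319114  0.66524279 -0.32037878]
```

```bash
python3 -m inch '{"travel":[[0.014,-0.024,0],[0.028,-0.048,0],[0.042,-0.073,0],[0.057,-0.098,0],[0.071,-0.123,0],[0.085,-0.147,0],[0.097,-0.168,0],[0.106,-0.184,0]],"rotation":[[0,0,0],[0,0,0],[0,0,0],[0,0,0],[0,0,0],[0,0,0],[0,0,0],[0,0,0]],"claw":[-0.15,-0.15,-0.15,-0.15,-0.15,-0.15,-0.15,-0.15]}'
python3 reel.py
```

```text
time_s: 10.7
tcp_pos: [0.5042, 0.4415, 0.0067]
tool_rot: [0.866, -0.5, 0.0, -0.0]
ft_force: [-1.0, 0.7, 0.6]
grip_width: 0.0362
finger_force: 0.7
side [255 271  10  12  70] [259.1 276.5] [-48.6  38. ]
top [167 176  12  11  97] [172.2 181.4] [-10.4  33.7]
wrist [221 113  64   9 109] [253.3 115.4] [20.5 33.4]
wrist [223 165  45  55 644] [237.9 195.8] [-11.   39.5]
tcp [-45.7  34.3] [0.50387184 0.44151207 0.00648682] [0.17878249 0.08635642 0.30739737]
```

```bash
python3 -m inch '{"travel":[[0.003,-0.005,0],[0.006,-0.01,0],[0.008,-0.014,0],[0.01,-0.017,0],[0.011,-0.019,0],[0.012,-0.021,0],[0.013,-0.023,0],[0.014,-0.024,0]],"rotation":[[0,0,0],[0,0,0],[0,0,0],[0,0,0],[0,0,0],[0,0,0],[0,0,0],[0,0,0]],"claw":[-0.15,-0.15,-0.15,-0.15,-0.15,-0.15,-0.15,-0.15]}'
python3 reel.py
```

```text
time_s: 11.65
tcp_pos: [0.5092, 0.4326, 0.0066]
tool_rot: [0.866, -0.5, -0.0, 0.0]
ft_force: [-0.3, 1.3, 0.0]
grip_width: 0.036
finger_force: 0.3
side [252 267  10  12  71] [256.4 272.8] [-37.9  37.3]
top [171 174  11  11  98] [176.  179.4] [-1.1 33.4]
wrist [224 167  42  55 662] [238.5 195.4] [-0.9 39.5]
tcp [-35.3  34.5] [0.50926116 0.43265246 0.00665223] [ 0.16348435 -0.09564174 -0.27802426]
```

Nearly home. I'll nudge on in small steps and watch for a rise in force.

```bash
python3 -m inch '{"travel":[[0.0005,-0.001,0],[0.001,-0.002,0],[0.0015,-0.003,0],[0.002,-0.0035,0],[0.0025,-0.004,0],[0.0025,-0.004,0],[0.0025,-0.004,0],[0.0025,-0.004,0]],"rotation":[[0,0,0],[0,0,0],[0,0,0],[0,0,0],[0,0,0],[0,0,0],[0,0,0],[0,0,0]],"claw":[-0.15,-0.15,-0.15,-0.15,-0.15,-0.15,-0.15,-0.15]}'
python3 -m inch '{"travel":[[0.0005,-0.001,0],[0.001,-0.0015,0],[0.001,-0.002,0],[0.001,-0.002,0],[0.001,-0.002,0],[0.001,-0.002,0],[0.001,-0.002,0],[0.001,-0.002,0]],"rotation":[[0,0,0],[0,0,0],[0,0,0],[0,0,0],[0,0,0],[0,0,0],[0,0,0],[0,0,0]],"claw":[-0.15,-0.15,-0.15,-0.15,-0.15,-0.15,-0.15,-0.15]}'
python3 reel.py
```

```text
time_s: 12.6
tcp_pos: [0.5102, 0.4312, 0.0067]
tool_rot: [0.866, -0.5, -0.0, -0.0]
ft_force: [-0.6, 0.0, -0.5]
grip_width: 0.0363
finger_force: 0.5
time_s: 13.4
tcp_pos: [0.5105, 0.431, 0.0068]
tool_rot: [0.866, -0.5, -0.0, -0.0]
ft_force: [-3.5, 4.7, -1.2]
grip_width: 0.0361
finger_force: 2.2
side [251 266  10  13  72] [255.4 272.6] [-36.5  38.7]
top [171 174  12  11 101] [176.6 179. ] [ 0.4 33.5]
wrist [224 167  48  56 641] [239.2 198.1] [-0.1 39.5]
tcp [-33.3  34.8] [0.51050497 0.43100918 0.00674087] [-2.90078852  4.14564043 -0.42542249]
```

```bash
python3 -m inch '{"travel":[[0.0005,-0.001,0],[0.001,-0.002,0],[0.001,-0.002,0],[0.001,-0.002,0],[0.001,-0.002,0],[0.001,-0.002,0],[0.001,-0.002,0],[0.001,-0.002,0]],"rotation":[[0,0,0],[0,0,0],[0,0,0],[0,0,0],[0,0,0],[0,0,0],[0,0,0],[0,0,0]],"claw":[-0.15,-0.15,-0.15,-0.15,-0.15,-0.15,-0.15,-0.15]}'
python3 -m inch '{"travel":[[-0.02,0.035,0],[-0.05,0.087,0],[-0.09,0.156,0],[-0.09,0.156,0.1],[-0.09,0.156,0.2],[-0.09,0.156,0.3],[-0.09,0.156,0.4],[-0.09,0.156,0.4]],"rotation":[[0,0,0],[0,0,0],[0,0,0],[0,0,0],[0,0,0],[0,0,0],[0,0,0],[0,0,0]],"claw":[-0.15,-0.15,-0.15,-0.15,-0.15,-0.15,-0.15,-0.15]}'
python3 reel.py; python3 - <<'E'
from h import *
from plant import eyes
a=eyes.get_image('side')['pixels'][180:310,180:340];b=eyes.get_image('top')['pixels'][110:270,130:280]
cv2.imwrite('pics/m6.png',np.hstack([cv2.resize(a,(400,400)),cv2.resize(b,(400,400))]))
E
```

```text
time_s: 14.35
tcp_pos: [0.5107, 0.4309, 0.0068]
tool_rot: [0.866, -0.5, -0.0, -0.001]
ft_force: [-4.5, 6.2, 0.1]
grip_width: 0.0361
finger_force: 3.2
time_s: 15.15
tcp_pos: [0.4776, 0.4944, 0.1747]
tool_rot: [0.866, -0.499, 0.002, -0.006]
ft_force: [-0.1, -0.7, 0.6]
grip_width: 0.0365
finger_force: 0.0
side [241 256  12   8  74] [246.6 259.8] [ 2.  35.2]
side [236 265  26  14 186] [248.4 273.4] [-31.1  51.2]
top [171 174  12  11 101] [176.7 179. ] [ 0.6 33.4]
wrist [239  32  28  31 150] [247.9  43.5] [ 4.8 38. ]
tcp [-103.4   33.9] [0.47467277 0.49127955 0.16615724] [-0.74615368 -0.11851214 -1.04047195]
```

View pics/m6.png

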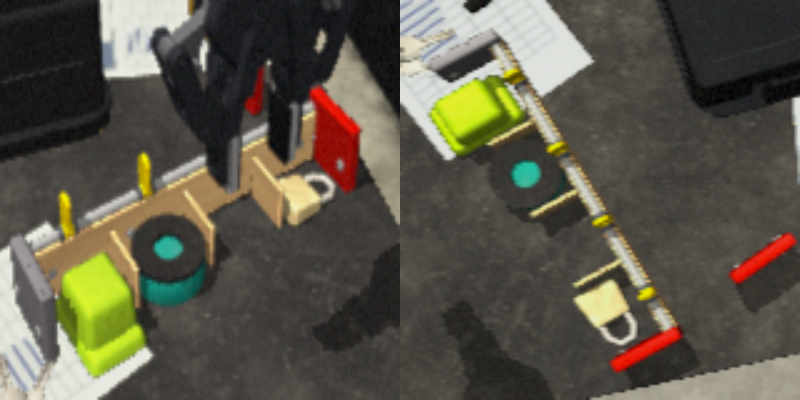

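The reel sits against the back board in the third gap, and the hand is clear. The padlock and lime block have not moved.

```bash
python3 -c "
from plant import ticket
print(ticket.sign_off())"
```

```text
the job is handed in; nothing more can be done
None
```

The job is handed in, though it gave no verdict back. I flicked tabs 1 to 3 in order from the red end and left the fourth alone; the reel is home against the back board in the third gap, with the hand clear at about 15 s.

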